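# Clamp the squeegee in the notched quick-release fixture

## Task

The squeegee lies loose in the bench clamp and must be held still for its blade to be checked. Squeeze the red release lever of the blue sliding jaw against its black post and, holding it squeezed, slide the jaw up to the squeegee until it is pushed up against the fixed jaw and the sprung pad is clearly pressed in, but not hard against its stop; then let go so that the latch is fully down in a notch and the squeegee stays gripped, leaving the jar, tape and spatula where they are.

Things in the scene. Friction and masses are not known exactly. Their poses are not given: they have to be found in the camera images.
- clamp_board: plywood base board of the clamp, 140 x 440 x 12 mm, fixed to the bench; origin at the centre of its underside. Its own y axis is the slide line: fixed grey jaw at its -y end, blue sliding jaw at its +y end, which moves towards -y to close. A wooden cradle (top 24 mm above the underside) carries the squeegee between low fences.
- rack_line (a point): point on the board where the notched steel strip (rack) between the two guide rails lies, 22 mm above the bench (rack top). Notches 7 mm wide, 6 mm deep, 12 mm apart; at the +y end one 24 mm parking slot where the latch starts. The strip is screwed down through slots and may sit 5 mm off either way, so the notches' places are not known beforehand: feel for them or see them.
- post_back (a point): middle of the back (+y) face of the upright black post that is part of the sliding jaw; post 24 mm wide, 10 mm thick (along y), its top 25 mm above this point, this point 97 mm above the bench; clear space behind and above. Pushing here towards -y drives the jaw.
- lever_front (a point): middle of the front (-y) face of the red lever in front of the post: grip 24 mm wide, 8 mm thick, 56 mm long, middle about 97 mm above the bench, leaning 0.14 rad forward when released. Lever front to post back: 52 mm when released (60 mm at the top of the grip), about 32 mm when squeezed right in. Everything else on the jaw is below 60 mm.
- lever (a joint): release lever and latch in one piece, rad: 0 = released, latch tooth fully down in a notch or slot; about 0.20 = tooth riding on top of the rack between notches; over 0.24 = tooth well clear of the rack; 0.32 = squeezed to its stop. Light return spring: about 2 N at the grip at first, 6 N fully squeezed; pressed without the post being backed from behind, the lever pushes the jaw back.
- carriage (a joint): sliding jaw on its rails, m: 0 = fully open (starts up to 6 mm from it), grows towards the squeegee, at most 0.115. Drags with about 6 N and stays where it is left. With the latch down it cannot be slid to another notch. The tooth is 4.8 mm wide and falls into a notch only within about 1 mm of its middle; a jaw let go between notches stays unlatched.
- pad (a joint): sprung rubber-faced pad on the front of the sliding jaw, m: 0 = out, grows as it is pressed in, 0.018 = hard against its stop. Spring about 2 N at first touch, 4 N per cm more. Pressed in 3 to 17 mm is a good grip; hard against the stop the squeegee is overloaded.
- pad_face (a point): centre of the rubber face of the sprung pad (56 x 26 mm), 39 mm above the bench; it faces the board's -y. It stands 103 mm ahead (-y) of post_back when the pad is out.
- fixed_face (a point): centre of the cork face of the fixed grey jaw (100 x 28 mm) that faces the board's +y, 39 mm above the bench. The jaw is held by a black hand knob and is set at a different place from time to time.
- squeegee: wooden screen-printing squeegee with a rubber blade lying flat in the cradle, 110 x 165 x 31 mm, 0.2 kg, its long side (own y) along the slide line; origin at the centre of its underside, so its ends are 82 mm from the origin along y. It starts 3 to 12 mm short of the fixed jaw and slides easily.
- ink_jar: bystander: ink jar with red lid, diameter 67, height 62 mm, standing behind the clamp; origin at the centre of its underside
- tape_roll: bystander: brown tape roll, diameter 84, height 30 mm, lying behind the clamp; origin at the centre of its underside
- spatula: bystander: ink spatula, 35 x 238 x 14 mm, lying in front of the clamp; origin at the centre of its underside

How it is judged:
On the way, in this order (a step that is already met when the one before it is completed fails the run):
1. the lever is squeezed and the latch lifted clear of the rack (value of joint lever above 0.22 rad), for 0.1 s.
2. the sliding jaw has pushed the squeegee up to the fixed jaw and its pad is pressed in (value of joint pad above 0.003 m and y of squeegee in the frame of fixed_face below 0.085 m), for 0.1 s.
At the end, for the whole second after the job is handed in: The lever is released with the latch fully down in a notch (lever below 0.04 rad), the sprung pad is pressed in 2.5 to 17.2 mm and bears on the squeegee, the squeegee lies flat, at rest, its end against the fixed jaw (within 3 mm), and the robot has let go (value of joint lever below 0.04 rad and value of joint carriage above 0.03 m and value of joint pad between 0.0025 and 0.0172 m and y of squeegee in the frame of fixed_face below 0.085 m and angle between squeegee's own z axis and vertical below 0.06 rad and contact force between squeegee and pad above 1 N and linear speed of squeegee below 0.02 m/s and contact force between each of the arm, the fingers and carriage below 0.2 N); the robot touches nothing.
It fails at once if the pad is driven hard against its stop (over 20 N on the squeegee) (contact force between squeegee and pad above 20 N).
It fails at once if the squeegee is tipped or lifted (angle between squeegee's own z axis and vertical above 0.2 rad).
It fails at once if a bystander is displaced (distance of any of ink_jar, tape_roll, spatula from where it was at the start of the episode above 0.02 m).
It also fails if it takes over 58 s, if anything falls off the work surface, if the arm or the gripper's body presses on something with over 40 N, if the wrist force passes 120 N, or if a joint passes its speed limit or range.

## Robot

A 7-joint arm with a two-finger parallel gripper is mounted at the origin on a cart in front of the work surface, level with it; the furniture and walls round the work are solid. World frame = base frame: x ahead of the robot, y to its left, z up, the work surface at z = 0. Lengths are in m, angles in rad, forces in N, time in s.
With the tool pointing down it reaches from about 0.425 to 0.975 m from the base axis. Payload 16.7 kg.
Tool frame: the origin (TCP) lies midway between the tips of the shut fingers; the grasp point (between the pads) lies 19 mm behind it; z points along the fingers, y is the line along which they close (so a half turn about z gives the same grasp; the last joint's range is limited). The gripper opens to 85 mm and grips with 20 to 120 N. Pads are 22 mm wide; open, the fingers measure 114 mm over their backs; the gripper's body (76 mm by 85 mm) begins 54 mm behind the grasp point. The pads swing forward as they close: fully open they stand 13 mm farther back than shut.
Start: joints at [-1.302, 0.426, 0.074, 1.606, -0.034, 1.111, -0.067], TCP at [0.274, 0.617, 0.231] pointing down, gripper open.
Joint ranges: [-2.85, 2.85], [-0.5, 2.14], [-1.23, 1.37], [0.21, 2.46], [-1.02, 4.16], [0.16, 2.05], [-2.73, 2.73]. Speed limits (rad/s): [1.89, 1.89, 2.39, 2.39, 3.01, 3.01, 3.01].

## Interface

Orientations are given as a unit quaternion [x, y, z, w].
In Python, from plant import r gives the robot as it stands.
- The arm moves only by the shell command python3 -m crank 'ROWS'. ROWS is text: rows parted by semicolons, each of 7 numbers parted by spaces: the shift along the tool's x, y, z scaled (see below), then the turn, a rotation vector about the tool's x, y, z scaled (see below), then the opening, from 0 (shut) to 1 (fully open). A call has 1 to 8 rows; each row shifts and turns the commanded pose from where the row before left it, along the tool's axes as they then stand; what a row does not reach is not made up. The controller multiplies each number of a shift by 50 mm and each number of a turn by 90 degrees. A row lasts 1/8 s, in which the tool goes at most 62.5 mm and 10.7 degrees, less where a joint would pass 70% of its speed; a pose out of reach is approached as far as the arm can. A call with a number of a shift or a turn outside -1 to 1 is refused whole. A call with a gripper value outside its range is refused whole. The fingers move at their own pace and stop on an object; the grip force is fixed at half the most. Time passes only in rows, so rows that do not move let the fingers close. It gives the time, the measured TCP pose, the force, the opening and the grip force at its end, in the units of the state.
- r.state(): the state, without advancing time (a new reading comes with each control period).
- r.grab_frame(name): name is "scene" or "top"; returns the picture (420x560x3 uint8, red, green, blue); there is no depth.
- r.get_calibration(name): a dict with "vfov" (degrees; the focal length in pixels is half the picture's height over the tangent of half this angle, whatever the lens; pixels are square), "cx", "cy" (the principal point, pixels), "rvec" (rotation vector, rad) and "tvec" (3), from world to camera coordinates, as OpenCV has them. Camera axes: x right, y down, z forward; pixel columns grow to the right and rows downward; lengths in m; the calibration is good to about 2 mm. A picture is of the moment at which its call begins. get_calibration takes no time and is no camera call.
- r.job_done(): hands the job in; it is judged then, once.
Trained networks look in the newest picture that a camera, given by its name, has taken for a name from the list of things; names that differ only in an ending like _2 or _b are one class to them, and where a whole thing is asked for, a point or a joint stands for the part that bears it (a point fixed in the world has none). Each returns a list of dicts, best first, with "conf" (0 to 1); they miss things now and then, are a little off and sometimes report something else, mostly with a low value. They report only what shows in the picture. A call takes as long as a camera call.
- r.look_for(camera, thing): "xyz" ([x, y, z] in m, in the coordinates of the camera as it stood for that picture, good to about 4 mm: the middle of the surface that is visible of it).
The state is a dict: "t": time; "joint_pos": joint angles; "qvel": joint speeds; "joint_torque": joint torques, N m; "tcp_pos": TCP position; "tool_rot": TCP orientation; "force": force on the tool from outside, world axes, zero at the start; "ft_torque": the same for the moment, N m; "gripper_width": opening from 0.0 (shut) to 1.0 (fully open); "finger_force": force on a finger pad.
Only numpy, scipy, OpenCV 4.12 (cv2) and the standard library are available. Lean on these libraries where they do the work, as an engineer would, in place of code of your own. Each camera call takes 0.05 s, during which the arm holds its last target. There are 200 camera calls.

## Working session

There is one attempt and no reset: what is moved stays moved. The work goes in short steps, Python scripts to look and compute and a shell command to move; the robot and the scene stay as the last step left them, time stands still between calls to the robot, and variables do not carry over. Pictures are saved under pics/ and viewed, at most 10 in all, crops included, and the job is handed in when it is done.

```bash
mkdir -p pics; cat > h.py <<'E'
from plant import r
import numpy as np, cv2
from scipy.spatial.transform import Rotation as R
def cam(n):
    c=r.get_calibration(n); f=210/np.tan(np.radians(c['vfov'])/2)
    return R.from_rotvec(np.ravel(c['rvec'])).as_matrix(),np.ravel(c['tvec']),f,c['cx'],c['cy']
def world(n,p):
    M,t,*_=cam(n); return M.T@(np.array(p)-t)
def proj(n,p):
    M,t,f,cx,cy=cam(n); q=M@np.array(p)+t; return np.array([f*q[0]/q[2]+cx,f*q[1]/q[2]+cy])
def ray(n,u,v,z):
    M,t,f,cx,cy=cam(n); o=-M.T@t; d=M.T@np.array([(u-cx)/f,(v-cy)/f,1]); return o+d*(z-o[2])/d[2]
def pic(n,name):
    im=r.grab_frame(n); cv2.imwrite(f'pics/{name}.png',cv2.cvtColor(im,cv2.COLOR_RGB2BGR)); return im
E
cat > a.py <<'E'
from h import *
np.set_printoptions(precision=4,suppress=True)
for n in('scene','top'):
    pic(n,n+'0')
    M,t,*_=cam(n); print(n,-M.T@t,M[2])
    for th in('clamp_board','post_back','lever_front','pad_face','fixed_face','squeegee','rack_line','ink_jar','tape_roll','spatula'):
        for d in r.look_for(n,th)[:2]: print(th,round(d['conf'],2),world(n,d['xyz']))
s=r.state(); print(s['t'],s['tcp_pos'],s['tool_rot'],s['force'],s['gripper_width'])
E
python3 a.py
```

```text
scene [0.2131 0.4331 0.6847] [ 0.4316 -0.5933 -0.6795]
clamp_board 0.85 [ 0.5257 -0.0161  0.0113]
post_back 0.86 [ 0.5438 -0.0032  0.0469]
lever_front 0.84 [ 0.5472 -0.015   0.0815]
pad_face 0.65 [ 0.545  -0.0689  0.0446]
fixed_face 0.78 [ 0.577  -0.32    0.0522]
squeegee 0.88 [ 0.5645 -0.2059  0.0478]
squeegee 0.34 [ 0.6977 -0.265   0.02  ]
rack_line 0.63 [ 0.5244 -0.0193  0.0147]
rack_line 0.32 [ 0.5791 -0.3179  0.052 ]
ink_jar 0.89 [ 0.6772 -0.0651  0.0581]
tape_roll 0.62 [ 0.701  -0.2646  0.0181]
spatula 0.76 [ 0.4674 -0.1823  0.0076]
top [ 0.466  -0.082   0.9405] [ 0.1269 -0.0029 -0.9919]
clamp_board 0.61 [ 0.5452 -0.0718  0.0125]
post_back 0.66 [ 0.5537 -0.0156  0.0462]
lever_front 0.73 [ 0.5513 -0.0222  0.0598]
pad_face 0.47 [ 0.5571 -0.0622  0.0519]
fixed_face 0.61 [ 0.5787 -0.3225  0.0541]
fixed_face 0.34 [ 0.5489 -0.0195  0.0573]
squeegee 0.68 [ 0.5746 -0.2217  0.0484]
rack_line 0.93 [ 0.5482 -0.0672  0.0176]
rack_line 0.59 [ 0.5535 -0.0153  0.0522]
ink_jar 0.58 [ 0.6881 -0.0773  0.0669]
spatula 0.71 [ 0.4704 -0.2028  0.0067]
1.1 [0.2745 0.6166 0.2313] [ 0.2079  0.9781 -0.     -0.    ] [-0.6487 -0.1658 -0.6912] 0.9965354213052304
```

View pics/scene0.png

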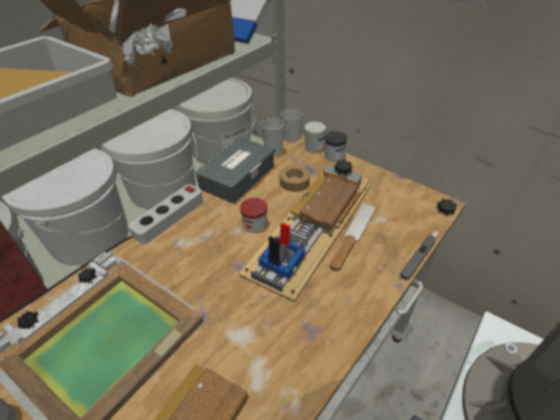

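View pics/top0.png

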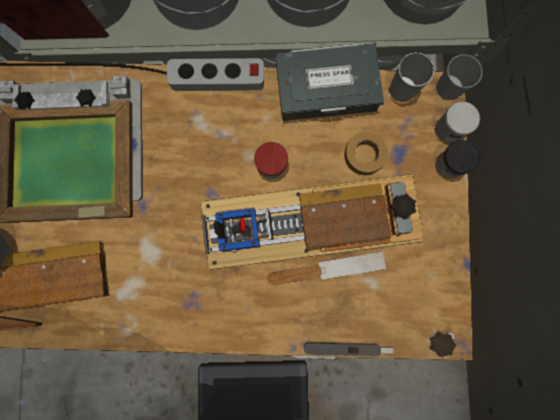

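The scene view shows the blue jaw at about (283,255), the red lever at (286,232), the black post at (274,250) and the squeegee at (330,200). In the top view the clamp runs from (205,235) to (420,225). I'll crop in for more detail.

```bash
python3 - <<'E'
import cv2,numpy as np
a=cv2.imread('pics/top0.png')[170:275,195:435]
b=cv2.imread('pics/scene0.png')[160:305,235:385]
a=cv2.resize(a,None,fx=3.3,fy=3.3,interpolation=cv2.INTER_CUBIC)
cv2.imwrite('pics/topc.png',a); cv2.imwrite('pics/scc.png',cv2.resize(b,None,fx=4,fy=4,interpolation=cv2.INTER_CUBIC))
E
```

```text
(no output)
```

View pics/topc.png

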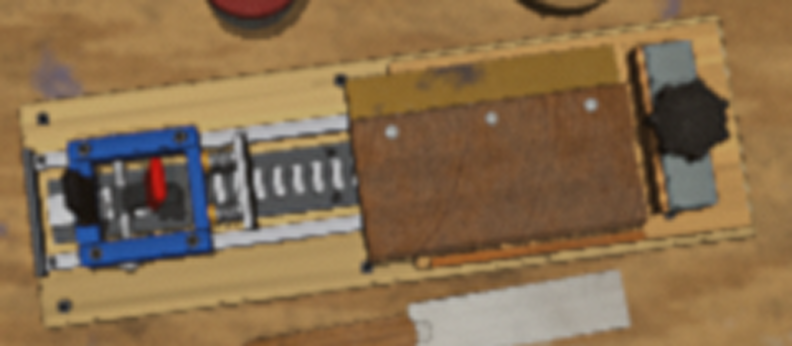

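View pics/scc.png

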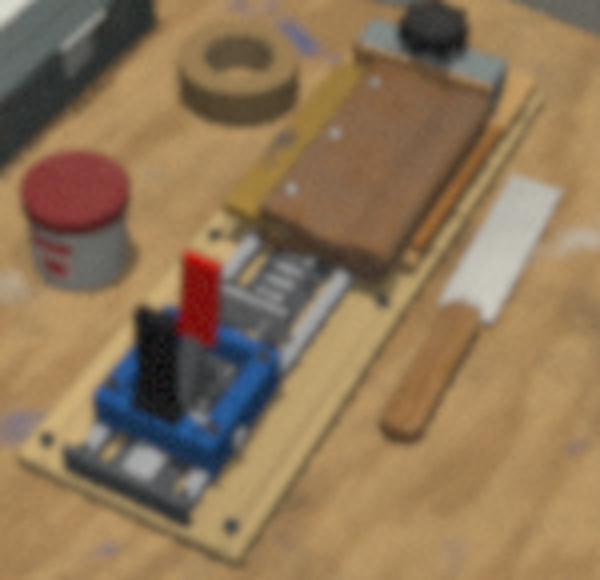

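The crops show the rack notches as bright stripes at crop columns 258, 281, 300, 319 and 338. The pad is at about 245, the squeegee ends at about 358 and 632, the cork face is at about 645, and the post top is at about (80,195).

```bash
cat > b.py <<'E'
from h import *
np.set_printoptions(precision=4,suppress=True)
q=lambda u,v,z: ray('top',195+u/3.3,170+v/3.3,z)
c=[q(20,105,.012),q(718,15,.012),q(754,235,.012),q(43,325,.012)]
for x in c: print(x)
C=sum(c)/4; d=(c[0]+c[3]-c[1]-c[2])[:2]; L=np.linalg.norm(d)/2; d/=np.linalg.norm(d); n=np.array([d[1],-d[0]])
print('centre',C,'len',L,'d(+y board)',d,'n(+x board)',n,'ang',np.arctan2(-d[0],d[1]))
def bl(p): e=np.array(p)[:2]-C[:2]; return np.array([e@n,e@d])
for nm,u,v,z in [('posttop back',64,195,.122),('postop front',92,200,.122),('lever top',155,180,.12),('lever top back',148,180,.12),('lever top front',164,180,.12),('pad face',252,185,.052),('sq near',358,175,.055),('sq far',632,155,.045),('fix',648,150,.05),('n1',258,183,.02),('n2',281,181,.02),('n3',300,179,.02),('n4',319,177,.02),('n5',338,175,.02)]:
    print(nm,bl(q(u,v,z)))
E
python3 b.py
```

```text
[0.613  0.0647 0.012 ]
[ 0.6585 -0.3703  0.012 ]
[ 0.521  -0.3835  0.012 ]
[0.4776 0.0515 0.012 ]
centre [ 0.5675 -0.1594  0.012 ] len 0.43727467519140456 d(+y board) [-0.1016  0.9948] n(+x board) [0.9948 0.1016] ang 0.10175433038492837
posttop back [-0.003   0.1845]
postop front [-0.0077  0.1698]
lever top [-0.001   0.1348]
lever top back [-0.0005  0.1386]
lever top front [-0.0016  0.1299]
pad face [-0.0035  0.0825]
sq near [-0.0059  0.0202]
sq far [-0.0138 -0.1435]
fix [-0.0125 -0.1521]
n1 [0.0004 0.0786]
n2 [-0.0001  0.0645]
n3 [-0.0004  0.0529]
n4 [-0.0007  0.0413]
n5 [-0.0009  0.0296]
```

```bash
python3 -m crank '0 0 0 0 0 -0.11 1; 0 0 0 0 0 -0.11 1; 0 0 0 0 0 -0.11 1; -0.33 -0.95 0 0 0 0 1; -0.33 -0.95 0 0 0 0 1; -0.33 -0.95 0 0 0 0 1; -0.33 -0.95 0 0 0 0 1; -0.33 -0.95 0 0 0 0 1'; python3 -m crank '-0.33 -0.95 0 0 0 0 1; -0.33 -0.95 0 0 0 0 1; -0.33 -0.95 0 0 0 0 1; -0.33 -0.95 0 0 0 0 1; -0.33 -0.95 0 0 0 0 1; -0.3 -0.95 0 0 0 0 1; -0.3 -0.95 0 0 0 0 1;0 0 0 0 0 0 1'
cat > g.py <<'E'
from h import *
np.set_printoptions(precision=4,suppress=True)
C=np.array([.5675,-.1594]);d=np.array([-.1016,.9948]);n=np.array([.9948,.1016])
def S():
    s=r.state(); e=np.array(s['tcp_pos'])[:2]-C; M=R.from_quat(s['tool_rot']).as_matrix()
    print('t',s['t'],'board x,y',np.array([e@n,e@d]),'z',s['tcp_pos'][2],'ty ang',np.arctan2(-M[0,1],M[1,1]),'tz',M[:,2],'Fn,Fd',np.array(s['force'])[:2]@np.c_[n,d],s['force'][2],'w',s['gripper_width']*85,'ff',s['finger_force'])
S()
E
python3 g.py
```

```text
t: 2.1
tcp_pos: [0.3808, 0.387, 0.2315]
tool_rot: [-0.05, 0.999, 0.0, 0.0]
force: [0.5, 0.8, 0.9]
gripper_width: 1.0
finger_force: 0.0
t: 3.1
tcp_pos: [0.5262, 0.065, 0.2315]
tool_rot: [-0.047, 0.999, -0.0, 0.0]
force: [-0.2, 1.2, 0.2]
gripper_width: 1.002
finger_force: 0.0
t 3.1 board x,y [-0.0183  0.2274] z 0.23152821795310638 ty ang 0.09395540193087158 tz [ 0.0007 -0.0009 -1.    ] Fn,Fd [-0.0387  1.2047] 0.18454262775208907 w 85.20536061238136 ff 0.0
```

```bash
python3 -m crank '-0.16 -0.72 0.3 0 0 -0.005 1; -0.15 -0.71 0.5 0 0 0 1; 0 0 0.9 0 0 0 1; 0 0 0 0 0 0 1;0 0 0 0 0 0 1' >/dev/null; python3 g.py; python3 - <<'E'
from h import *
a=pic('top','t1')[185:275,195:305]; b=pic('scene','s1')[185:305,225:345]
a=cv2.resize(a,(440,360),interpolation=cv2.INTER_CUBIC);b=cv2.resize(b,(360,360),interpolation=cv2.INTER_CUBIC)
cv2.imwrite('pics/m1.png',cv2.cvtColor(np.hstack([a,b]),cv2.COLOR_RGB2BGR))
E
```

```text
t 3.725 board x,y [-0.0027  0.1606] z 0.14761136167674163 ty ang 0.10835741580993732 tz [ 0.0008  0.0003 -1.    ] Fn,Fd [-0.9506 -0.0654] 0.21825538716067838 w 85.30414859608325 ff 0.0
```

View pics/m1.png

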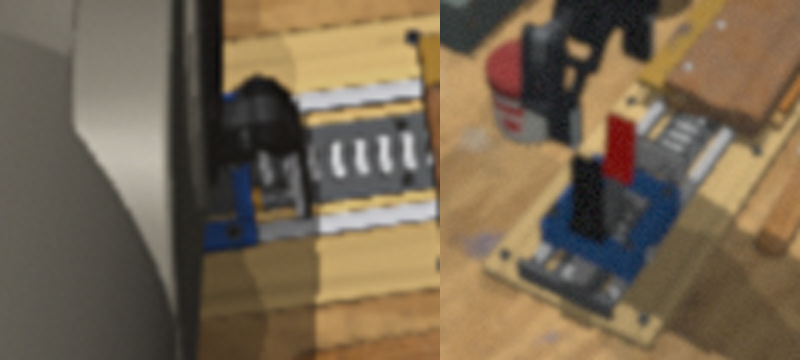

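The scene crop shows both fingers straddling the post (590,160) and the lever (620,120) from above. I'll compare the projected geometry with those pixels.

```bash
python3 - <<'E'
from h import *
C=np.array([.5675,-.1594]);d=np.array([-.1016,.9948]);n=np.array([.9948,.1016])
def P(x,y,z,nm):
    p=C+x*n+y*d; u=proj('scene',[*p,z]); print(nm,(u-[225,185])*3+[440,0])
P(-.003,.18,.122,'posttop exp (588,158)')
P(-.003,.130,.123,'levertop exp (620,120)')
for w in(.085,):
  P(-.003,.1606+w/2,.1346,'back tip'); P(-.003,.1606-w/2,.1346,'front tip')
E
```

```text
posttop exp (588,158) [588.29338714 156.6157207 ]
levertop exp (620,120) [626.01700788 109.55923157]
back tip [569.03382714 165.94152856]
front tip [634.55364937  86.9839425 ]
```

```bash
python3 -m crank '0 -0.07 0 0 0 0.004 1; 0 0 0.45 0 0 0 1; 0 0 0.45 0 0 0 1; 0 0 0.42 0 0 0 1; 0 0 0 0 0 0 1' >/dev/null; python3 g.py
```

```text
t 4.45 board x,y [-0.0039  0.1563] z 0.0798261187285587 ty ang 0.10096028772474554 tz [-0.0017 -0.0003 -1.    ] Fn,Fd [-0.7308 -1.4122] 0.6082510028863464 w 85.25401433478376 ff 0.0
```

```bash
python3 -m crank '0 0.1 0 0 0 0 0.7; 0 0.1 0 0 0 0 0.6; 0 0.04 0 0 0 0 0.5;0 0 0 0 0 0 0.4; 0 0 0 0 0 0 0.4; 0 0 0 0 0 0 0.4;0 0 0 0 0 0 0.4' >/dev/null; python3 g.py
```

```text
t 5.325 board x,y [-0.0025  0.1687] z 0.08144140041154654 ty ang 0.10156387869050545 tz [ 0.0017  0.0005 -1.    ] Fn,Fd [-1.7031  0.0053] 12.449402281720745 w 34.36901597440101 ff 9.302186138338584
```

```bash
python3 -m crank '0 0 -0.04 0 0 0 0.38; 0 -0.1 0 0 0 0 0.38; 0 -0.2 0 0 0 0 0.38; 0 -0.2 0 0 0 0 0.38; 0 -0.2 0 0 0 0 0.38; 0 -0.2 0 0 0 0 0.38;0 -0.1 0 0 0 0 0.38; 0 0 0 0 0 0 0.38' >/dev/null; python3 g.py
```

```text
t 6.325 board x,y [-0.0028  0.1186] z 0.08264875088967051 ty ang 0.10127852572018316 tz [ 0.0009  0.0003 -1.    ] Fn,Fd [2.4845 0.5161] 0.29550370153914196 w 32.47536196695952 ff 8.821792301641835
```

```bash
for i in 1; do :; done; python3 -m crank '0 -0.1 0 0 0 0 0.38; 0 -0.1 0 0 0 0 0.38; 0 0 0 0 0 0 0.38' >/dev/null; python3 g.py; python3 -m crank '0 -0.05 0 0 0 0 0.38; 0 -0.05 0 0 0 0 0.38; 0 0 0 0 0 0 0.38' >/dev/null; python3 g.py; python3 -m crank '0 -0.05 0 0 0 0 0.38; 0 -0.05 0 0 0 0 0.38; 0 0 0 0 0 0 0.38' >/dev/null; python3 g.py
```

```text
t 6.7 board x,y [-0.0029  0.1086] z 0.08263458086819597 ty ang 0.10146265392197841 tz [ 0.0008  0.0003 -1.    ] Fn,Fd [2.5623 2.3257] 1.828694885108591 w 32.51947686918624 ff 9.400119368183368
t 7.075 board x,y [-0.0029  0.1042] z 0.08260906541844967 ty ang 0.10195475653330767 tz [ 0.0006  0.0007 -1.    ] Fn,Fd [2.3832 5.0586] 2.9729507337340753 w 32.7627952272953 ff 11.049459531786852
t 7.45 board x,y [-0.0028  0.0992] z 0.08263917734342141 ty ang 0.10191927956082501 tz [ 0.0007  0.0008 -1.    ] Fn,Fd [3.0697 4.9616] 3.6682803037440803 w 32.38769448430245 ff 11.137826643534936
```

```bash
python3 - <<'E'
from h import *
a=pic('top','t2')[170:275,235:425]; b=pic('scene','s2')[160:300,250:380]
a=cv2.resize(a,(480,265),interpolation=cv2.INTER_CUBIC);b=cv2.resize(b,(310,334),interpolation=cv2.INTER_CUBIC)
a=np.vstack([a,np.zeros((69,480,3),np.uint8)])
cv2.imwrite('pics/m2.png',cv2.cvtColor(np.hstack([a,b]),cv2.COLOR_RGB2BGR))
E
```

```text
(no output)
```

View pics/m2.png

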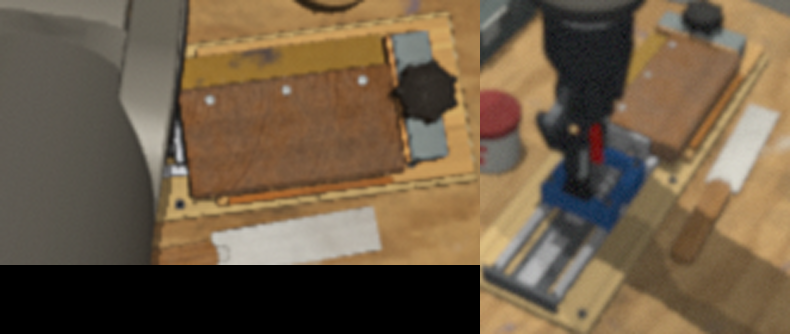

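The top crop shows the squeegee's far end at about column 390–405, up against the cork. I'll measure its shift by image registration and push a little further to tell whether it is seated.

```bash
cat > sh.py <<'E'
from h import *
def shift(a,b):
    T=cv2.imread(f'pics/{a}.png',0); I=cv2.imread(f'pics/{b}.png',0)
    def m(t,i):
        k=cv2.matchTemplate(cv2.resize(i,None,fx=8,fy=8,interpolation=cv2.INTER_CUBIC),cv2.resize(t,None,fx=8,fy=8,interpolation=cv2.INTER_CUBIC),cv2.TM_CCOEFF_NORMED)
        return np.array(cv2.minMaxLoc(k)[3])/8
    x0,y0,x1,y1=315,194,383,246; q=10
    return m(T[y0:y1,x0:x1],I[y0-q:y1+q,x0-q:x1+q])-q
E
python3 - <<'E'
from sh import *
print(shift('top0','t2'), np.linalg.norm((ray('top',351,220,.055)-ray('top',350,220,.055))))
E
python3 -m crank '0 -0.04 0 0 0 0 0.38; 0 -0.03 0 0 0 0 0.38; 0 0 0 0 0 0 0.38' >/dev/null; python3 g.py
python3 - <<'E'
from sh import *
pic('top','t3'); print(shift('top0','t3'),shift('t2','t3'))
E
```

```text
[ 4.25  -0.125] 0.001935662911933
t 7.925 board x,y [-0.0028  0.0961] z 0.08265066776006368 ty ang 0.10230066654954638 tz [ 0.0006  0.0011 -1.    ] Fn,Fd [2.5948 7.6415] 3.4343265160767333 w 32.408467443936786 ff 12.066755247360561
[ 4.25  -0.125] [0. 0.]
```

```bash
python3 -m crank '0 -0.015 0 0 0 0 0.41; 0 -0.025 0 0 0 0 0.44; 0 -0.025 0 0 0 0 0.47; 0 0 0 0 0 0 0.47' >/dev/null; python3 g.py;  python3 -m crank '0 -0.025 0 0 0 0 0.5; 0 -0.025 0 0 0 0 0.53;0 -0.025 0 0 0 0 0.56; 0 0 0 0 0 0 0.56' >/dev/null; python3 g.py;python3 -m crank '0 -0.025 0 0 0 0 0.59; 0 -0.025 0 0 0 0 0.62;0 -0.025 0 0 0 0 0.65; 0 0 0 0 0 0 0.65' >/dev/null; python3 g.py
```

```text
t 8.475 board x,y [-0.0032  0.0925] z 0.08226583432670281 ty ang 0.1018213505813272 tz [-0.0001  0.0007 -1.    ] Fn,Fd [3.6241 7.152 ] -2.1275634115906934 w 40.10510522272271 ff 8.010090502502862
t 8.975 board x,y [-0.0037  0.0885] z 0.0821895495149845 ty ang 0.10156054488417686 tz [-0.001   0.0007 -1.    ] Fn,Fd [-0.9376  7.0012] 1.3811461538792527 w 47.382121706189395 ff 3.9479143917560577
t 9.475 board x,y [-0.0036  0.0846] z 0.08223945416697985 ty ang 0.10143020507775362 tz [-0.0007  0.0007 -1.    ] Fn,Fd [-0.8621  8.7579] 0.2533720046800342 w 55.35147912223193 ff 4.13913756608963
```

```bash
python3 -m crank '0 -0.02 0 0 0 0 0.68; 0 -0.02 0 0 0 0 0.71;0 -0.01 0 0 0 0 0.72; 0 0 0 0 0 0 0.72' >/dev/null; python3 g.py; for k in 1; do python3 -m crank '0 -0.01 0 0 0 0 0.72;0 -0.01 0 0 0 0 0.72; 0 0 0 0 0 0 0.72' >/dev/null; python3 g.py;python3 -m crank '0 -0.01 0 0 0 0 0.72;0 -0.01 0 0 0 0 0.72; 0 0 0 0 0 0 0.72' >/dev/null; python3 g.py;python3 -m crank '0 -0.01 0 0 0 0 0.72;0 -0.01 0 0 0 0 0.72; 0 0 0 0 0 0 0.72' >/dev/null; python3 g.py; done
```

```text
t 9.975 board x,y [-0.0035  0.0817] z 0.08227150472755171 ty ang 0.10111202973776874 tz [-0.0004  0.0002 -1.    ] Fn,Fd [-0.3254  5.6622] -1.1979651737694959 w 61.71245110171853 ff 3.0058325082063675
t 10.35 board x,y [-0.0035  0.0817] z 0.08224201115918511 ty ang 0.10186074046199235 tz [-0.0007  0.0011 -1.    ] Fn,Fd [-0.4559 10.5808] 2.9535681006421095 w 61.205008389530384 ff 5.577717125415802
t 10.725 board x,y [-0.0035  0.0815] z 0.08220223258099009 ty ang 0.10251867083894185 tz [-0.0011  0.0019 -1.    ] Fn,Fd [-1.3475 16.5459] 3.385618445244833 w 61.17542867472099 ff 7.8580498695373535
t 11.1 board x,y [-0.0035  0.0809] z 0.08218516168158685 ty ang 0.1028751222532514 tz [-0.0012  0.0023 -1.    ] Fn,Fd [-1.5545 17.4948] 3.484052653392532 w 61.372356558036884 ff 8.900188207626343
```

```bash
python3 -m crank '0 -0.01 0 0 0 0 0.72;0 -0.01 0 0 0 0 0.72; 0 0 0 0 0 0 0.72' >/dev/null; python3 g.py;python3 -m crank '0 -0.01 0 0 0 0 0.72;0 -0.01 0 0 0 0 0.72; 0 0 0 0 0 0 0.72' >/dev/null; python3 g.py; python3 - <<'E'
from h import *
b=pic('scene','s4')[195:265,255:325]
cv2.imwrite('pics/m4.png',cv2.cvtColor(cv2.resize(b,(560,560),interpolation=cv2.INTER_CUBIC),cv2.COLOR_RGB2BGR))
E
```

```text
t 11.475 board x,y [-0.0034  0.0803] z 0.08219552371848605 ty ang 0.10319711478338292 tz [-0.0013  0.0026 -1.    ] Fn,Fd [-0.212  19.7025] 4.338398258136812 w 61.35182130727183 ff 9.816766083240509
t 11.85 board x,y [-0.0034  0.0787] z 0.08222275179249602 ty ang 0.10269217884154612 tz [-0.0011  0.0021 -1.    ] Fn,Fd [-1.5194 15.3963] 3.146099602110806 w 61.37975205287247 ff 8.295307159423828
```

View pics/m4.png

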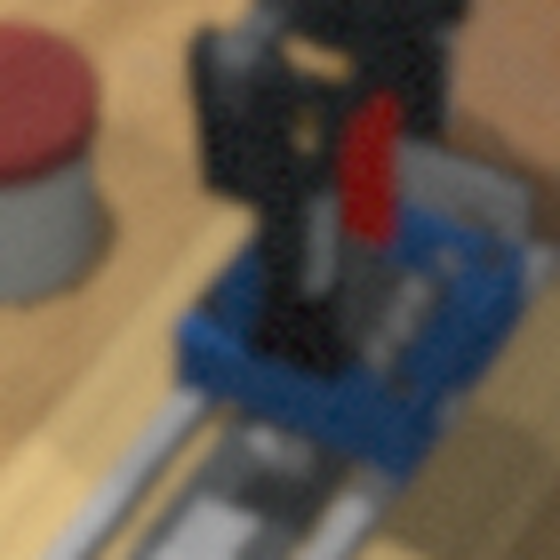

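The lever shows at (370,170), between post and front finger, but its angle can't be read reliably at this resolution. I'll keep feeling forward in 1 mm steps.

```bash
python3 -m crank '0 -0.01 0 0 0 0 0.72;0 -0.01 0 0 0 0 0.72; 0 0 0 0 0 0 0.72' >/dev/null; python3 g.py;python3 -m crank '0 -0.01 0 0 0 0 0.72;0 -0.01 0 0 0 0 0.72; 0 0 0 0 0 0 0.72' >/dev/null; python3 g.py; python3 -m crank '0 -0.01 0 0 0 0 0.72;0 -0.01 0 0 0 0 0.72; 0 0 0 0 0 0 0.72' >/dev/null; python3 g.py
```

```text
t 12.275 board x,y [-0.0034  0.0777] z 0.08218639113571098 ty ang 0.10269875399161912 tz [-0.0011  0.0021 -1.    ] Fn,Fd [-1.9877 16.7217] 3.049853834425328 w 61.06842301203015 ff 8.416756689548492
t 12.65 board x,y [-0.0035  0.0766] z 0.08220655127316119 ty ang 0.10272188523218431 tz [-0.0011  0.002  -1.    ] Fn,Fd [-0.4096 16.9607] 2.9955967637945142 w 61.520337237655944 ff 8.17846029996872
t 13.025 board x,y [-0.0034  0.0737] z 0.08229041396416069 ty ang 0.10127276473456406 tz [-0.0003  0.0001 -1.    ] Fn,Fd [0.2055 9.2736] 0.1006572091525674 w 61.482666762100486 ff 4.748849272727966
```

```bash
python3 -m crank '0 -0.01 0 0 0 0 0.72;0 -0.01 0 0 0 0 0.72; 0 0 0 0 0 0 0.72' >/dev/null; python3 g.py;python3 -m crank '0 -0.01 0 0 0 0 0.72; 0 0 0 0 0 0 0.72' >/dev/null; python3 g.py; python3 -m crank '0 -0.01 0 0 0 0 0.72; 0 0 0 0 0 0 0.72' >/dev/null; python3 g.py
```

```text
t 13.4 board x,y [-0.0034  0.0736] z 0.08224610599930947 ty ang 0.1017650692495702 tz [-0.0006  0.0011 -1.    ] Fn,Fd [ 0.0261 11.0689] 2.9337271103928253 w 61.20382621410839 ff 5.7313549518585205
t 13.65 board x,y [-0.0034  0.0733] z 0.08227064070427394 ty ang 0.10187659164324363 tz [-0.0006  0.0012 -1.    ] Fn,Fd [-0.1011 11.7873] 2.235885480560677 w 61.243660141479005 ff 6.057436466217041
t 13.9 board x,y [-0.0034  0.0728] z 0.08224515042752935 ty ang 0.10190972909730245 tz [-0.0007  0.0012 -1.    ] Fn,Fd [-0.0007 12.4023] 2.50446908539178 w 61.13162027780075 ff 6.178177893161774
```

```bash
python3 -m crank '0 -0.01 0 0 0 0 0.72; 0 0 0 0 0 0 0.72' >/dev/null; python3 g.py;python3 -m crank '0 -0.01 0 0 0 0 0.72; 0 0 0 0 0 0 0.72' >/dev/null; python3 g.py; python3 -m crank '0 -0.01 0 0 0 0 0.72; 0 0 0 0 0 0 0.72' >/dev/null; python3 g.py; python3 -m crank '0 -0.01 0 0 0 0 0.72; 0 0 0 0 0 0 0.72' >/dev/null; python3 g.py
```

```text
t 14.15 board x,y [-0.0034  0.0723] z 0.08223860664577919 ty ang 0.10190833548282861 tz [-0.0008  0.0013 -1.    ] Fn,Fd [-1.113  13.7009] 2.3133772553685494 w 61.462592626666535 ff 6.272205412387848
t 14.4 board x,y [-0.0034  0.0719] z 0.08225005437590847 ty ang 0.10196998875660014 tz [-0.0007  0.0013 -1.    ] Fn,Fd [ 0.0263 13.1246] 2.5252048463631627 w 61.08244475010855 ff 6.3651663064956665
t 14.65 board x,y [-0.0034  0.0715] z 0.08223903692261132 ty ang 0.10216248219491603 tz [-0.0008  0.0014 -1.    ] Fn,Fd [-1.2991 12.3207] 2.357340110930169 w 61.536552172857675 ff 6.608577221632004
t 14.9 board x,y [-0.0034  0.0714] z 0.08223783017761246 ty ang 0.10240124984075258 tz [-0.0009  0.0019 -1.    ] Fn,Fd [-0.4565 14.8042] 3.2544020715562394 w 60.780654290764026 ff 7.835275232791901
```

```bash
python3 -m crank '0 -0.01 0 0 0 0 0.72; 0 0 0 0 0 0 0.72' >/dev/null; python3 g.py;python3 -m crank '0 -0.01 0 0 0 0 0.72; 0 0 0 0 0 0 0.72' >/dev/null; python3 g.py
```

```text
t 15.15 board x,y [-0.0034  0.0714] z 0.08221610382839961 ty ang 0.10282955196866128 tz [-0.0011  0.0023 -1.    ] Fn,Fd [-0.6574 18.0327] 3.5562273983022084 w 61.22707533642755 ff 9.04236227273941
t 15.4 board x,y [-0.0034  0.0713] z 0.08219013103563666 ty ang 0.1031771358456042 tz [-0.0013  0.0027 -1.    ] Fn,Fd [-1.7056 20.2389] 5.12155602355523 w 61.31289482755183 ff 10.251392126083374
```

```bash
python3 -m crank '0 0.02 0 0 0 0 0.76; 0 0 0 0 0 0 0.85; 0 0 0 0 0 0 1; 0 0 0 0 0 0 1; 0 0 0 0 0 0 1' >/dev/null; python3 g.py;python3 -m crank '0 0 -0.4 0 0 0 1;0 0 -0.8 0 0 0 1;0 0 -0.9 0 0 0 1;0 0 -0.9 0 0 0 1;0.8 0 -0.5 0 0 0 1;1 0 0 0 0 0 1;1 0 0 0 0 0 1;1 0 0 0 0 0 1' >/dev/null;python3 -m crank '1 0.5 0 0 0 0 1;0 1 0 0 0 0 1;0 1 0 0 0 0 1;0 1 0 0 0 0 1;0 0 0 0 0 0 1' >/dev/null; python3 g.py; python3 - <<'E'
from sh import *
a=pic('top','t5')[170:275,195:435]; print(shift('t2','t5'))
b=pic('scene','s5')[180:290,240:350]
cv2.imwrite('pics/t5c.png',cv2.cvtColor(cv2.resize(a,None,fx=3.3,fy=3.3,interpolation=cv2.INTER_CUBIC),cv2.COLOR_RGB2BGR))
cv2.imwrite('pics/s5c.png',cv2.cvtColor(cv2.resize(b,None,fx=5,fy=5,interpolation=cv2.INTER_CUBIC),cv2.COLOR_RGB2BGR))
E
```

```text
t 16.025 board x,y [-0.0034  0.0694] z 0.08233742790216864 ty ang 0.10074427579120958 tz [ 0.     -0.0002 -1.    ] Fn,Fd [-0.6431  0.8684] -0.5144956689719108 w 85.01363004632987 ff 0.0
t 17.65 board x,y [-0.2433  0.247 ] z 0.2574935990377796 ty ang 0.10523365652420878 tz [ 0.0006 -0.0001 -1.    ] Fn,Fd [-0.254 -0.572] -0.57606729144006 w 85.16920287181598 ff 0.0
[0. 0.]
```

View pics/t5c.png

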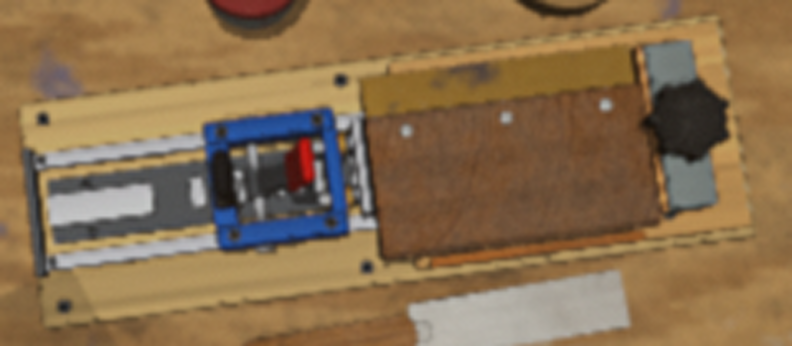

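View pics/s5c.png

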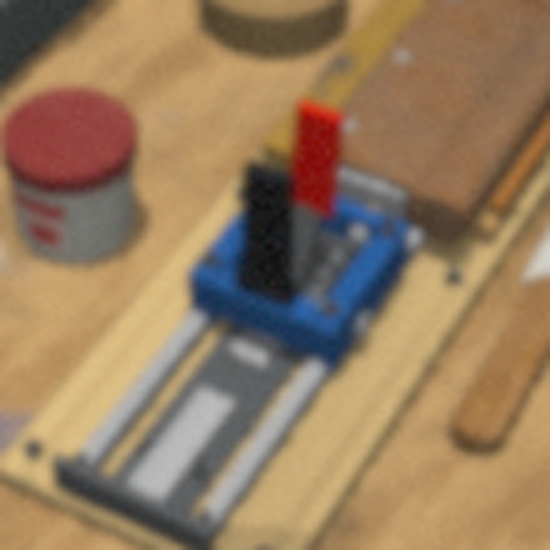

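The top view shows the lever top front at column 314 and the post back at 212. The pad face is at about 370, with the blue frame front at about 335. I'll compare these with the initial picture.

```bash
python3 - <<'E'
from h import *
d=np.array([-.1016,.9948])
q=lambda u,v,z: ray('top',195+u/3.3,170+v/3.3,z)[:2]@d
print('lever gap before',q(64,195,.122)-q(164,180,.12),'now',q(212,180,.122)-q(314,160,.12))
print('pad stand before',q(205,185,.055)-q(252,185,.052),'now',q(340,170,.055)-q(371,165,.052))
print('post back now',q(212,180,.122)-np.array([.5675,-.1594])@d)
# red centroid vs post in scene
for f in('scene0','s5','s4'):
    im=cv2.imread(f'pics/{f}.png').astype(int)[185:290,250:340]; m=(im[...,2]>130)&(im[...,1]<50)&(im[...,0]<60)
    y,x=np.nonzero(m); k=x>25; print(f,len(x),np.round(np.polyfit(y[k],x[k],1),3),x[k].mean()+250,y[k].mean()+185)
r.look_for('scene','pad_face')
E
```

```text
lever gap before 0.05451927596888616 now 0.05632029495952129
pad stand before 0.027317671950297967 now 0.018686651256008685
post back now 0.10404471537081103
scene0 18 [  1.333 -19.833] 284.8333333333333 226.0
s5 126 [-1.4000e-02  5.3409e+01] 303.04761904761904 210.21428571428572Traceback (most recent call last):
  File "<stdin>", line 10, in <module>
    raise TypeError("expected non-empty vector for x")
TypeError: expected non-empty vector for x
```

The lever is back at its released gap (about 55 mm both times). The pad is pressed in about 9–11 mm and the squeegee hasn't moved from the fixed jaw, so I'm handing in.

```bash
python3 -c "
from plant import r
print(r.job_done())"
```

```text
the job is handed in; nothing more can be done
None
```

I handed the job in with the squeegee clamped against the fixed jaw, though the hand-in gave no verdict. By picture measurement the pad is pressed in about 9–11 mm and the lever is back at its released gap, so I take the latch to be down in a notch; the robot is clear and the bystanders look unmoved.

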